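# Put each bottle in the bottle stand of its size

### The arm

A 6-joint arm with a two-finger parallel gripper is mounted at the origin on a cart in front of the work surface, level with it; the furniture and walls round the work are solid. World frame = base frame: x ahead of the robot, y to its left, z up, the work surface at z = 0. Lengths are in m, angles in degrees, forces in N, time in s.
With the tool pointing down it reaches from about 0.3 to 0.75 m from the base axis. Payload 8.5 kg.
Tool frame: the origin (TCP) lies at the very end of the fingers, on their centre line; the grasp point (between the pads) lies 19 mm behind it (env.hold_point_z is the distance from the TCP to the grasp point, in m); z points along the fingers, y is the line along which they close (so a half turn about z gives the same grasp; the last joint's range is limited). The gripper opens to 85 mm and grips with 20 to 120 N. Pads are 22 mm wide; open, the fingers measure 114 mm over their backs; the gripper's body (76 mm by 85 mm) begins 54 mm behind the grasp point. The pads swing forward as they close: fully open they stand 13 mm farther back than shut.
Start: joints at [-83.211, 21.807, 74.336, -0, 83.858, -12.336], TCP at [0.18, -0.52, 0.231] pointing down, gripper open.
Joint ranges: [-178.18, 178.18], [-50.72, 133.34], [12.68, 142.11], [-81.47, 261.47], [9.98, 163.14], [-165.26, 165.26]. Speed limits (degrees/s): [136.94, 136.94, 180, 180, 180, 180].

### API

Orientations are given as a 3x3 rotation matrix whose columns are the frame's x, y, z axes.
In Python, from rig import env, optics gives the robot as it stands.
- The arm moves only by the shell command python3 -m jog 'ROWS' [OPENING] [FORCE]. ROWS is JSON, a list of rows, each an object with "linear": the shift along the tool's x, y, z in units of 40 mm (1.0 is 40 mm), a list of three; "roll": the turn about the tool's z in units of 5 degrees (1.0 is 5 degrees). A call has 1 to 12 rows; each row shifts and turns the commanded pose from where the row before left it, along the tool's axes as they then stand; what a row does not reach is not made up. A row lasts 1/12 s, in which the tool goes at most 41.7 mm and 7.16 degrees, less where a joint would pass 70% of its speed; a pose out of reach is approached as far as the arm can. A call is refused whole if a number of a shift passes 1 or a number of a turn 1, either way. A call with a gripper value outside its range is refused whole. OPENING is the opening, from -1 (shut) to 1 (fully open), set as the call begins (- or left out, the last holds). The fingers move at their own pace and stop on an object; FORCE is the grip in N (left out, the last holds). Time passes only in rows, so rows that do not move let the fingers close. It gives the time, the measured TCP pose, the force, the opening and the grip force at its end, in the units of the state.
- env.observe(): the state, without advancing time (a new reading comes with each control period).
- optics.get_image(name): name is "scene" or "top"; returns the picture (400x640x3 uint8, red, green, blue); there is no depth.
- optics.calibration(name): a dict with "fov_y" (degrees; the focal length in pixels is half the picture's height over the tangent of half this angle, whatever the lens; pixels are square), "cx", "cy" (the principal point, pixels), "T" (4x4, takes a point from camera to world coordinates). Camera axes: x right, y down, z forward; pixel columns grow to the right and rows downward; lengths in m; the calibration is good to about 2 mm. A picture is of the moment at which its call begins. calibration takes no time and is no camera call.
- env.close_job(): hands the job in; it is judged then, once.
The state is a dict: "time_s": time; "q": joint angles; "qvel": joint speeds; "joint_efforts": joint torques, N m; "position": TCP position; "tool_rot": TCP orientation; "ft_force": force on the tool from outside, world axes, zero at the start; "wrist_torque": the same for the moment, N m; "grip_width": finger opening in m; "gripper_force": force on a finger pad.
Only numpy, scipy, OpenCV 4.12 (cv2) and the standard library are available. Lean on these libraries where they do the work, as an engineer would, in place of code of your own. Each camera call takes 0.05 s, during which the arm holds its last target. There are 200 camera calls.

### The job

Put the three screw-cap bottles away in the three round bottle stands, one after another: the largest bottle in the largest stand, the middle one in the middle stand, the smallest in the smallest. Set each down upright, right down in the recess, without dropping it or knocking a bottle over, and let go. Leave the two clear objective canisters and the small white box where they stand.

Things in the scene. Friction and masses are not known exactly. Their poses are not given: they have to be found in the camera images.
- bottle_large: the largest of three round screw-cap bottles, standing upright: white with a red cap; 34 mm across, 94 mm high with its cap. Origin: centre of its underside; z up its axis. The straight body, where it is gripped, reaches to 68 mm; shoulder and cap (not solid) above. Light (under 0.15 kg), loose.
- bottle_medium: the middle of three round screw-cap bottles, standing upright: brown with a black cap; 29 mm across, 72 mm high with its cap. Origin: centre of its underside; z up its axis. The straight body, where it is gripped, reaches to 52 mm; shoulder and cap (not solid) above. Light (under 0.15 kg), loose.
- bottle_small: the smallest of three round screw-cap bottles, standing upright: brown with a white cap; 25 mm across, 55 mm high with its cap. Origin: centre of its underside; z up its axis. The straight body, where it is gripped, reaches to 40 mm; shoulder and cap (not solid) above. Light (under 0.15 kg), loose.
- stand_large: the largest of three low round pale grey metal bottle stands (thick rings) with a dark recess; outer diameter 84 mm, 14 mm high; the round recess is 52 mm across, its floor 4 mm above the table, so 10 mm deep. Origin: centre of the underside, on the table; z up. Does not shift.
- stand_medium: the middle of three low round pale grey metal bottle stands (thick rings) with a dark recess; outer diameter 68 mm, 14 mm high; the round recess is 44 mm across, its floor 4 mm above the table, so 10 mm deep. Origin: centre of the underside, on the table; z up. Does not shift.
- stand_small: the smallest of three low round pale grey metal bottle stands (thick rings) with a dark recess; outer diameter 52 mm, 14 mm high; the round recess is 36 mm across, its floor 4 mm above the table, so 10 mm deep. Origin: centre of the underside, on the table; z up. Does not shift.
- canister_a: a clear, whitish-looking round objective canister without a screw cap, on a black foot, 39 mm across, 64 mm high, loose; to be left alone. Origin: centre of its underside; z up.
- canister_b: a clear, whitish-looking round objective canister without a screw cap, on a black foot, 39 mm across, 64 mm high, loose; to be left alone. Origin: centre of its underside; z up.
- glass_box: a small square white box of cover glasses, 33x33 mm, 21 mm high, loose; to be left alone. Origin: centre of its underside; z up.

How it is judged (in metres and radians):
At the end, for the whole second after the job is handed in: each bottle upright (0.12 rad) in the recess of its own stand, axis within 12 mm of the stand's, underside under 8 mm above the stand's underside, released, at rest; canisters and box upright (0.15 rad) and within 20 mm of where they stood (horizontal distance between bottle_large and stand_large below 0.012 m and z of bottle_large in the frame of stand_large below 0.008 m and angle between each of bottle_large, bottle_medium, bottle_small's own z axis and vertical below 0.12 rad and linear speed of each of bottle_large, bottle_medium, bottle_small below 0.02 m/s and contact force between each of bottle_large, bottle_medium, bottle_small and the fingers below 0.1 N and horizontal distance between bottle_medium and stand_medium below 0.012 m and z of bottle_medium in the frame of stand_medium below 0.008 m and horizontal distance between bottle_small and stand_small below 0.012 m and z of bottle_small in the frame of stand_small below 0.008 m and distance of each of canister_a, canister_b, glass_box from where it was at the start of the episode below 0.02 m and angle between each of canister_a, canister_b, glass_box's own z axis and vertical below 0.15 rad); the robot touches nothing.
It fails at once if a bottle is dropped into a stand from more than about 15 mm ((linear speed of bottle_large above 0.55 m/s and contact force between bottle_large and the fingers below 0.05 N and height (world z) of bottle_large below 0.05 m and (horizontal distance between bottle_large and stand_large below 0.03 m or horizontal distance between bottle_large and stand_medium below 0.03 m or horizontal distance between bottle_large and stand_small below 0.03 m)) or (linear speed of bottle_medium above 0.55 m/s and contact force between bottle_medium and the fingers below 0.05 N and height (world z) of bottle_medium below 0.05 m and (horizontal distance between bottle_medium and stand_large below 0.03 m or horizontal distance between bottle_medium and stand_medium below 0.03 m or horizontal distance between bottle_medium and stand_small below 0.03 m)) or (linear speed of bottle_small above 0.55 m/s and contact force between bottle_small and the fingers below 0.05 N and height (world z) of bottle_small below 0.05 m and (horizontal distance between bottle_small and stand_large below 0.03 m or horizontal distance between bottle_small and stand_medium below 0.03 m or horizontal distance between bottle_small and stand_small below 0.03 m))).
It fails at once if a bottle is knocked over (angle between any of bottle_large, bottle_medium, bottle_small's own z axis and vertical above 1 rad).
It fails at once if a canister or the white box is shifted by more than 20 mm or tipped ((distance of canister_a from where it was at the start of the episode above 0.02 m or angle between canister_a's own z axis and vertical above 0.5 rad) or (distance of canister_b from where it was at the start of the episode above 0.02 m or angle between canister_b's own z axis and vertical above 0.5 rad) or (distance of glass_box from where it was at the start of the episode above 0.02 m or angle between glass_box's own z axis and vertical above 0.5 rad)).
It also fails if it takes over 93 s, if anything falls off the work surface, if the arm or the gripper's body presses on something with over 40 N, if the wrist force passes 120 N, or if a joint passes its speed limit or range.

## Working session

There is one attempt and no reset: what is moved stays moved. The work goes in short steps, Python scripts to look and compute and a shell command to move; the robot and the scene stay as the last step left them, time stands still between calls to the robot, and variables do not carry over. Pictures are saved under pics/ and viewed, at most 14 in all, crops included, and the job is handed in when it is done.

```bash
mkdir -p pics; ls; python3 - <<'E'
from rig import env, optics
import cv2,numpy as np
for n in("top","scene"):
    cv2.imwrite(f"pics/{n}0.png",optics.get_image(n)[...,::-1]); c=optics.calibration(n); print(n,{k:(np.round(v,4).tolist()) for k,v in c.items()})
s=env.observe(); print(s["time_s"],np.round(s["tool_rot"],3).tolist(),s["grip_width"],env.hold_point_z)
E
```

```text
pics
top {'fov_y': 44.2705, 'cx': 310.8864, 'cy': 199.3272, 'T': [[-0.0036, -0.9974, 0.0726, 0.4334], [-0.9998, 0.002, -0.0209, 0.0139], [0.0207, -0.0726, -0.9971, 1.7309], [0.0, 0.0, 0.0, 1.0]]}
scene {'fov_y': 42.8182, 'cx': 320.8985, 'cy': 196.8793, 'T': [[-0.7975, -0.4001, 0.4515, -0.2126], [-0.6031, 0.5114, -0.6121, 1.0236], [0.014, -0.7605, -0.6492, 1.1563], [0.0, 0.0, 0.0, 1.0]]}
0.1 [[0.945, 0.328, -0.0], [0.328, -0.945, 0.001], [0.0, -0.001, -1.0]] 0.08525381366025467 0.0187
```

View pics/top0.png

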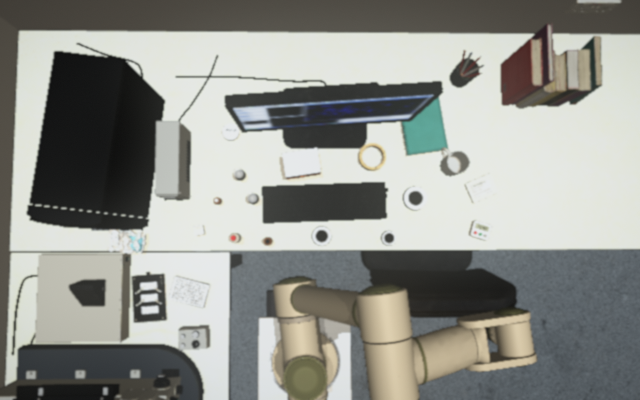

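View pics/scene0.png

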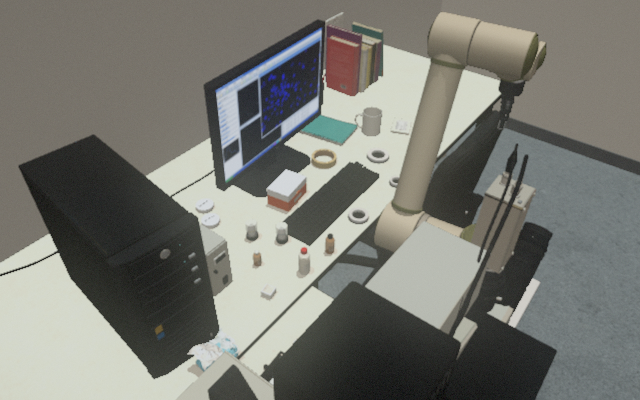

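The top view shows the bottles at about (234,238) large, (267,240) medium and (217,201) small. The stands are at (414,198), (321,236) and (389,238), the canisters at (239,175) and (252,199), and the box at (200,231). I'll zoom in on both views.

```bash
python3 - <<'E'
import cv2,numpy as np
t=cv2.imread("pics/top0.png");s=cv2.imread("pics/scene0.png")
a=cv2.resize(t[160:260,185:285],None,fx=4,fy=4,interpolation=cv2.INTER_CUBIC)
b=cv2.resize(t[180:255,300:430],None,fx=3,fy=3,interpolation=cv2.INTER_CUBIC)
c=np.zeros((400,800,3),np.uint8);c[:400,:400]=a;c[:225,400:790]=b
cv2.imwrite("pics/c1.png",c)
cv2.imwrite("pics/c2.png",cv2.resize(s[140:310,230:430],None,fx=3.5,fy=3.5,interpolation=cv2.INTER_CUBIC))
E
```

```text
(no output)
```

View pics/c1.png

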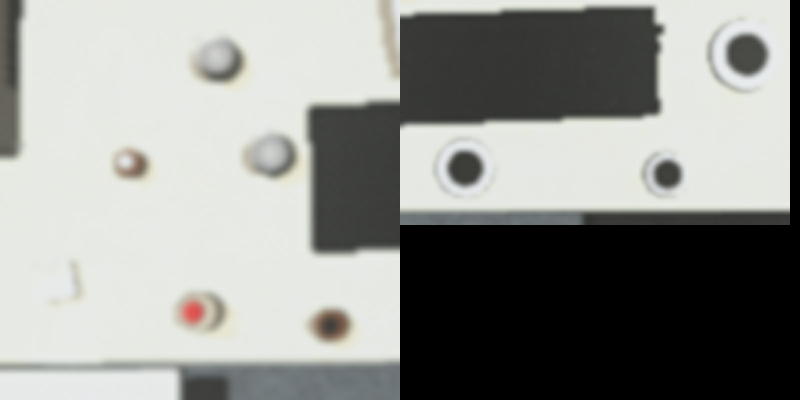

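View pics/c2.png

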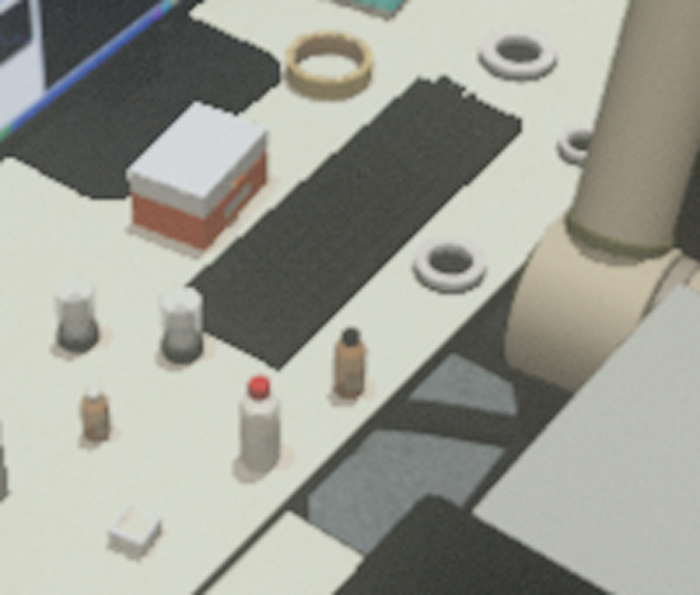

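The crops show all of it clearly: caps, dark recesses, canisters and box. Next I'll measure with masks and rays in both views.

```bash
cat > h.py <<'E'
import cv2,numpy as np
from rig import env,optics
C={n:optics.calibration(n) for n in("top","scene")}
def ray(n,u,v):
    c=C[n];f=200/np.tan(np.radians(c["fov_y"])/2);T=np.array(c["T"])
    d=T[:3,:3]@[(u-c["cx"])/f,(v-c["cy"])/f,1];return T[:3,3],d
def onz(n,p,z):
    o,d=ray(n,*p);return (o+d*(z-o[2])/d[2])
def tri(p,q):
    o1,d1=ray("top",*p);o2,d2=ray("scene",*q)
    t=np.linalg.lstsq(np.c_[d1,-d2],o2-o1,rcond=None)[0];a=o1+d1*t[0];b=o2+d2*t[1];return (a+b)/2,np.linalg.norm(a-b)
def proj(n,X):
    c=C[n];f=200/np.tan(np.radians(c["fov_y"])/2);x=np.linalg.inv(np.array(c["T"]))@np.r_[X,1];return np.r_[c["cx"]+f*x[0]/x[2],c["cy"]+f*x[1]/x[2]]
def wc(w,x0,y0):
    m=(w>0);n,l,st,_=cv2.connectedComponentsWithStats(m.astype(np.uint8),connectivity=8)
    k=1+np.argmax(st[1:,4]);w=w*(l==k);y,x=np.mgrid[:w.shape[0],:w.shape[1]]
    return np.array([(w*x).sum()/w.sum()+x0,(w*y).sum()/w.sum()+y0]),int(st[k,4]),st[k,:4].tolist()
E
python3 - <<'E'
from h import *
np.set_printoptions(precision=4,suppress=True)
t=cv2.imread("pics/top0.png").astype(float);s=cv2.imread("pics/scene0.png").astype(float)
def box(im,u,v,r): return im[v-r:v+r+1,u-r:u+r+1],u-r,v-r
# stands: dark recess, top (rim z=.014)
for k,(u,v),(us,vs),D in(("SL",(414,198),(377,156),.052),("SM",(321,236),(358,216),.044),("SS",(389,238),(396,181),.036)):
    b,x,y=box(t,u,v,10);g=b.mean(2);p,a,_=wc(np.clip(170-g,0,90),x,y)
    P=onz("top",p,.012);print(k,p,"area-diam mm",2*np.sqrt(a/np.pi)*1717/491.6,"z.012",P,"scene proj of rim centre",proj("scene",[P[0],P[1],.014]))
    b,x,y=box(s,us,vs,10);q,a,_=wc(np.clip(130-b.mean(2),0,80),x,y);print("   scene dark centroid",q,a)
def red(b): return np.clip(b[...,2]-b[...,1]-40,0,80)
b,x,y=box(t,234,238,8);p,a,_=wc(red(b),x,y);b,x,y=box(s,304,250,7);q,a2,_=wc(red(b),x,y)
print("BL top",p,a,onz("top",p,.094),"scene",q,a2,"tri",tri(p,q))
dark=lambda b:np.clip(75-b.mean(2),0,60)
b,x,y=box(t,267,241,7);p,a,_=wc(dark(b),x,y);b,x,y=box(s,330,236,6);q,a2,_=wc(dark(b),x,y)
print("BM",p,a,onz("top",p,.072),q,a2,"tri",tri(p,q))
b,x,y=box(t,217,201,7);br=np.clip(b[...,2]-b[...,0]-15,0,60);pb,a,st=wc(br,x,y);print("BS brown",pb,a,st)
print(b.astype(int)[...,2][2:12],"\n",(b[...,2]-b[...,0]).astype(int)[2:12])
E
```

```text
SL [415.0931 197.6678] area-diam mm 49.69492533485854 z.012 [ 0.5636 -0.3893  0.012 ] scene proj of rim centre [377.4606 154.008 ]
   scene dark centroid [377.7054 154.3579] 59
SM [321.3035 235.6033] area-diam mm 42.810912415692094 z.012 [ 0.4316 -0.0581  0.012 ] scene proj of rim centre [357.7896 214.2755]
   scene dark centroid [358.17   214.5469] 69
SS [388.7403 237.6435] area-diam mm 35.4695754050589 z.012 [ 0.4236 -0.294   0.012 ] scene proj of rim centre [396.2782 180.283 ]
   scene dark centroid [397.2067 181.5182] 140
BL top [232.7542 237.5822] 29 [0.4262 0.2386 0.094 ] scene [303.6316 249.4218] 34 tri (array([0.4256, 0.2381, 0.0949]), np.float64(0.0015122671004355384))
BM [267.1351 240.9527] 9 [0.4144 0.1265 0.072 ] [329.975 236.7  ] 6 tri (array([0.4135, 0.1264, 0.0656]), np.float64(0.001926553637584822))
BS brown [218.2045 201.1606] 63 [3, 3, 11, 9]
[[231 231 231 231 230 227 222 221 224 228 230 231 232 232 232]
 [231 231 231 227 220 212 202 195 198 206 216 226 231 232 232]
 [231 232 229 216 206 204 199 185 172 169 181 205 226 231 232]
 [231 231 227 210 204 215 217 199 168 
[... 186 characters left out ...]
42 126 127 164 208 229 231]
 [231 231 229 214 190 170 158 148 138 134 151 188 219 230 232]
 [232 232 231 227 214 197 186 179 175 178 193 215 229 231 232]
 [231 232 231 231 229 226 223 220 219 221 224 229 231 232 231]] 
 [[ 2  3  3  4  7 10 12 12 10  6  3  2  3  3  2]
 [ 2  3  4  8 14 20 25 26 22 15  8  5  2  2  3]
 [ 3  4  7 13 19 20 20 27 34 30 17  8  5  2  3]
 [ 4  4 11 17 17  7  2 10 28 40 29 16 10  5  3]
 [ 5  5 11 18 15  3 -2  5 23 40 36 23 18 12  4]
 [ 4  4 10 17 22 13  7 14 31 42 35 26 22 17  6]
 [ 5  4  9 16 29 31 30 36 42 40 29 25 24 18  8]
 [ 4  4  8 13 24 34 38 39 35 29 25 25 23 16  8]
 [ 5  5  5 10 14 18 19 18 19 22 24 24 21 14  7]
 [ 4  5  4  4  6  9  8  8 11 17 20 18 14  9  4]]
```

```bash
python3 - <<'E'
from h import *
np.set_printoptions(precision=4,suppress=True)
for n,p,z in(("BS",(215.8,200),.055),("CA",(239.3,174.5),.064),("CB",(252,198.5),.064),("box",(200,230.5),.021)): print(n,onz("top",p,z))
print("BS scene", onz("scene",(230+95/3.5,140+394/3.5),.054), "BM scene",onz("scene",(230+350/3.5,140+337/3.5),.070))
E
python3 -m jog '[{"roll":1},{"roll":1},{"roll":1},{"roll":0.83},{}]' 0.4 40
```

```text
BS [0.5538 0.3025 0.055 ]
CA [0.6399 0.2222 0.064 ]
CB [0.558  0.1787 0.064 ]
box [0.4507 0.3617 0.021 ]
BS scene [0.5495 0.3013 0.054 ] BM scene [0.4111 0.1281 0.07  ]invalid input
```

```bash
python3 -m jog '[{"linear":[0,0,0],"roll":1},{"linear":[0,0,0],"roll":1},{"linear":[0,0,0],"roll":1},{"linear":[0,0,0],"roll":0.83},{"linear":[0,0,0],"roll":0}]' 0.4 40
```

```text
time_s: 0.52
position: [0.1802, -0.5195, 0.231]
tool_rot: [[1.0, -0.003, -0.0], [-0.003, -1.0, 0.001], [-0.0, -0.001, -1.0]]
ft_force: [-0.3, 0.4, -0.3]
grip_width: 0.0597
gripper_force: 0.0
```

```bash
python3 -m jog '[{"linear":[0.77,-0.5,0],"roll":0},{"linear":[0.77,-0.5,0],"roll":0},{"linear":[0.77,-0.5,0],"roll":0},{"linear":[0.77,-0.5,0],"roll":0},{"linear":[0.77,-0.5,0],"roll":0},{"linear":[0.77,-0.5,0],"roll":0},{"linear":[0.77,-0.5,0],"roll":0},{"linear":[0.77,-0.5,0],"roll":0},{"linear":[0,0,0],"roll":0}]'
python3 -m jog '[{"linear":[0,-0.8,0],"roll":0},{"linear":[0,-0.8,0],"roll":0},{"linear":[0,-0.8,0],"roll":0},{"linear":[0,-0.8,0],"roll":0},{"linear":[0,-0.8,0],"roll":0},{"linear":[0,-0.8,0],"roll":0},{"linear":[0,-0.8,0],"roll":0},{"linear":[0,-0.8,0],"roll":0},{"linear":[0,-0.8,0],"roll":0},{"linear":[0,-0.8,0],"roll":0},{"linear":[0,0,0],"roll":0}]'
```

```text
time_s: 1.27
position: [0.4307, -0.356, 0.231]
tool_rot: [[1.0, 0.008, 0.001], [0.008, -1.0, 0.001], [0.001, -0.001, -1.0]]
ft_force: [-0.1, -0.4, 0.5]
grip_width: 0.0594
gripper_force: 0.0
time_s: 2.18
position: [0.4259, -0.0357, 0.2314]
tool_rot: [[1.0, 0.006, -0.0], [0.006, -1.0, 0.001], [-0.0, -0.001, -1.0]]
ft_force: [-0.8, 0.0, -0.3]
grip_width: 0.0596
gripper_force: 0.0
```

```bash
python3 -m jog '[{"linear":[0,-0.76,0],"roll":0},{"linear":[0,-0.76,0],"roll":0},{"linear":[0,-0.76,0],"roll":0},{"linear":[0,-0.76,0],"roll":0},{"linear":[0,-0.76,0],"roll":0},{"linear":[0,-0.76,0],"roll":0},{"linear":[0,-0.76,0],"roll":0},{"linear":[0,-0.76,0],"roll":0},{"linear":[0,-0.76,0],"roll":0},{"linear":[0,0,0],"roll":0},{"linear":[0,0,0],"roll":0},{"linear":[0,0,0],"roll":0}]'; python3 - <<'E'
from h import *
a=optics.get_image("top")[...,::-1];b=optics.get_image("scene")[...,::-1]
f=lambda i:cv2.resize(i,(400,400),interpolation=cv2.INTER_CUBIC)
cv2.imwrite("pics/p1.png",np.hstack([f(a[150:270,180:300]),f(b[160:300,230:370])]))
E
```

```text
time_s: 3.18
position: [0.427, 0.2332, 0.2311]
tool_rot: [[1.0, 0.001, -0.0], [0.001, -1.0, -0.0], [-0.0, 0.0, -1.0]]
ft_force: [0.1, -0.9, 0.4]
grip_width: 0.0599
gripper_force: 0.0
```

View pics/p1.png

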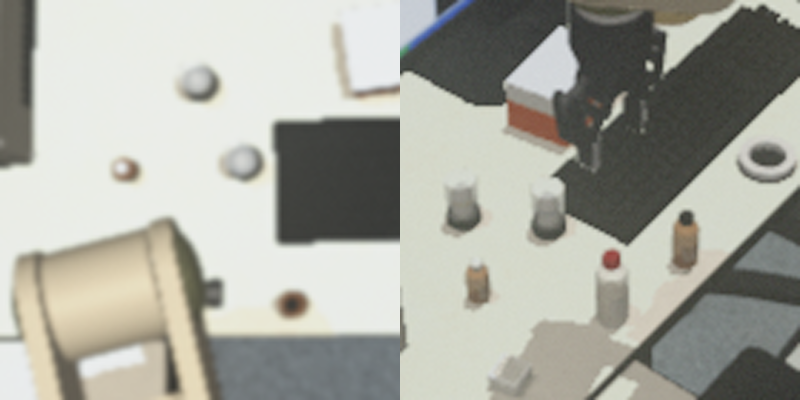

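The gripper hangs open above the large bottle and nothing nearby is in its way. Going down.

```bash
python3 -m jog '[{"linear":[-0.02,-0.13,0.6],"roll":0},{"linear":[0,0,0.6],"roll":0},{"linear":[0,0,0.6],"roll":0},{"linear":[0,0,0.6],"roll":0},{"linear":[0,0,0.6],"roll":0},{"linear":[0,0,0.6],"roll":0},{"linear":[0,0,0.5],"roll":0},{"linear":[0,0,0.45],"roll":0},{"linear":[0,0,0.35],"roll":0},{"linear":[0,0,0],"roll":0},{"linear":[0,0,0],"roll":0}]'
python3 -m jog '[{"linear":[0,0,0],"roll":0},{"linear":[0,0,0],"roll":0},{"linear":[0,0,0],"roll":0},{"linear":[0,0,0],"roll":0},{"linear":[0,0,0],"roll":0},{"linear":[0,0,0],"roll":0},{"linear":[0,0,0],"roll":0},{"linear":[0,0,0],"roll":0}]' -1 40
```

```text
time_s: 4.2
position: [0.4263, 0.2383, 0.0354]
tool_rot: [[1.0, -0.001, -0.001], [-0.001, -1.0, -0.0], [-0.001, 0.0, -1.0]]
ft_force: [0.2, -0.5, 0.7]
grip_width: 0.0595
gripper_force: 0.0
time_s: 4.87
position: [0.4268, 0.239, 0.0364]
tool_rot: [[1.0, -0.0, 0.002], [-0.0, -1.0, 0.0], [0.002, -0.0, -1.0]]
ft_force: [-0.1, -2.8, 7.0]
grip_width: 0.0328
gripper_force: 39.4
```

```bash
python3 -m jog '[{"linear":[0,0,-0.2],"roll":0},{"linear":[0,0,-0.4],"roll":0},{"linear":[0,0,-0.6],"roll":0},{"linear":[0,0,-0.6],"roll":0},{"linear":[0,0,-0.6],"roll":0},{"linear":[0,0,-0.4],"roll":0},{"linear":[0,0,-0.2],"roll":0},{"linear":[0,0,0],"roll":0}]'
python3 -m jog '[{"linear":[0,0.2,0],"roll":0},{"linear":[0,0.4,0],"roll":0},{"linear":[0,0.6,0],"roll":0},{"linear":[0.1,0.7,0],"roll":0},{"linear":[0.1,0.7,0],"roll":0},{"linear":[0.1,0.7,0],"roll":0},{"linear":[0.1,0.7,0],"roll":0},{"linear":[0.1,0.7,0],"roll":0},{"linear":[0.1,0.7,0],"roll":0},{"linear":[0.1,0.7,0],"roll":0},{"linear":[0.1,0.7,0],"roll":0},{"linear":[0.1,0.7,0],"roll":0}]'
python3 -m jog '[{"linear":[0.1,0.7,0],"roll":0},{"linear":[0.2,0.7,0],"roll":0},{"linear":[0.2,0.7,0],"roll":0},{"linear":[0.2,0.7,0],"roll":0},{"linear":[0.2,0.7,0],"roll":0},{"linear":[0.2,0.7,0],"roll":0},{"linear":[0.2,0.6,0],"roll":0},{"linear":[0.2,0.4,0],"roll":0},{"linear":[0.2,0.2,0],"roll":0},{"linear":[0.2,0,0],"roll":0},{"linear":[0,0,0],"roll":0},{"linear":[0,0,0],"roll":0}]'
```

```text
time_s: 5.53
position: [0.4266, 0.2393, 0.1571]
tool_rot: [[1.0, -0.0, 0.003], [-0.0, -1.0, 0.001], [0.003, -0.001, -1.0]]
ft_force: [-0.1, 0.0, -1.2]
grip_width: 0.0332
gripper_force: 39.6
time_s: 6.53
position: [0.4611, -0.0625, 0.154]
tool_rot: [[1.0, -0.001, -0.003], [-0.001, -1.0, 0.001], [-0.003, -0.001, -1.0]]
ft_force: [0.9, -0.2, -0.0]
grip_width: 0.033
gripper_force: 39.7
time_s: 7.53
position: [0.5375, -0.2762, 0.1543]
tool_rot: [[1.0, 0.0, -0.002], [0.0, -1.0, 0.001], [-0.002, -0.001, -1.0]]
ft_force: [-0.2, 0.4, -0.9]
grip_width: 0.0331
gripper_force: 39.7
```

```bash
python3 -m jog '[{"linear":[0.1,0.3,0],"roll":0},{"linear":[0.15,0.6,0],"roll":0},{"linear":[0.15,0.6,0],"roll":0},{"linear":[0.15,0.6,0],"roll":0},{"linear":[0.1,0.5,0],"roll":0},{"linear":[0,0.2,0],"roll":0},{"linear":[0,0,0],"roll":0},{"linear":[0,0,0],"roll":0},{"linear":[0,0,0],"roll":0}]'; python3 - <<'E'
from h import *
a=optics.get_image("top")[...,::-1];b=optics.get_image("scene")[...,::-1]
f=lambda i:cv2.resize(i,(400,400),interpolation=cv2.INTER_CUBIC)
cv2.imwrite("pics/p2.png",np.hstack([f(a[130:250,350:470]),f(b[80:200,320:440])]))
E
```

```text
time_s: 8.28
position: [0.5638, -0.3875, 0.1555]
tool_rot: [[1.0, 0.001, -0.0], [0.001, -1.0, 0.001], [-0.0, -0.001, -1.0]]
ft_force: [-0.8, -0.2, -1.1]
grip_width: 0.0331
gripper_force: 39.7
```

View pics/p2.png

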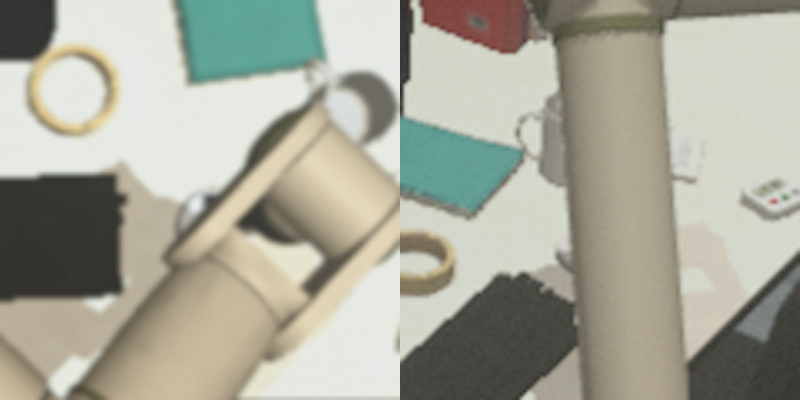

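The arm hides the stand in both views. I'll lower on the measured values, watching the force near the floor.

```bash
python3 -m jog '[{"linear":[0,0.04,0.3],"roll":0},{"linear":[0,0,0.5],"roll":0},{"linear":[0,0,0.5],"roll":0},{"linear":[0,0,0.5],"roll":0},{"linear":[0,0,0.4],"roll":0},{"linear":[0,0,0.2],"roll":0},{"linear":[0,0,0.1],"roll":0},{"linear":[0,0,0.1],"roll":0},{"linear":[0,0,0],"roll":0},{"linear":[0,0,0],"roll":0}]'
python3 -m jog '[{"linear":[0,0,0.05],"roll":0},{"linear":[0,0,0.05],"roll":0},{"linear":[0,0,0.05],"roll":0},{"linear":[0,0,0],"roll":0}]'
```

```text
time_s: 9.22
position: [0.5641, -0.3908, 0.0521]
tool_rot: [[1.0, -0.0, 0.001], [-0.0, -1.0, -0.001], [0.001, 0.001, -1.0]]
ft_force: [0.7, -0.1, -0.0]
grip_width: 0.0332
gripper_force: 39.7
time_s: 9.55
position: [0.5637, -0.3905, 0.045]
tool_rot: [[1.0, -0.0, -0.0], [-0.0, -1.0, 0.0], [-0.0, -0.0, -1.0]]
ft_force: [-0.3, -1.0, -1.1]
grip_width: 0.0329
gripper_force: 39.7
```

```bash
python3 -m jog '[{"linear":[0,0,0.04],"roll":0},{"linear":[0,0,0.04],"roll":0},{"linear":[0,0,0.04],"roll":0},{"linear":[0,0,0],"roll":0},{"linear":[0,0,0],"roll":0}]'
```

```text
time_s: 9.97
position: [0.5639, -0.3906, 0.0405]
tool_rot: [[1.0, -0.0, 0.0], [-0.0, -1.0, -0.0], [0.0, 0.0, -1.0]]
ft_force: [-0.1, 0.2, -0.3]
grip_width: 0.0329
gripper_force: 39.6
```

```bash
python3 -m jog '[{"linear":[0,0,0.04],"roll":0},{"linear":[0,0,0],"roll":0},{"linear":[0,0,0],"roll":0}]'
```

```text
time_s: 10.22
position: [0.5642, -0.3907, 0.0404]
tool_rot: [[1.0, -0.0, 0.001], [-0.0, -1.0, -0.001], [0.001, 0.001, -1.0]]
ft_force: [-2.9, 2.1, 8.7]
grip_width: 0.033
gripper_force: 39.6
```

Contact at 8.7 N, at the height I expected. I'll release by opening to 60 mm and then rise.

```bash
python3 -m jog '[{"linear":[0,0,0],"roll":0},{"linear":[0,0,0],"roll":0},{"linear":[0,0,0],"roll":0},{"linear":[0,0,0],"roll":0},{"linear":[0,0,0],"roll":0},{"linear":[0,0,0],"roll":0}]' 0.4
python3 -m jog '[{"linear":[0,0,-0.2],"roll":0},{"linear":[0,0,-0.4],"roll":0},{"linear":[0,0,-0.6],"roll":0},{"linear":[0,0,-0.8],"roll":0},{"linear":[0,0,-0.8],"roll":0},{"linear":[0,0,-0.8],"roll":0},{"linear":[0,0,-0.6],"roll":0},{"linear":[0,0,0],"roll":0}]'
python3 -m jog '[{"linear":[-0.3,-0.6,0],"roll":0},{"linear":[-0.3,-0.8,0],"roll":0},{"linear":[-0.3,-0.8,0],"roll":0},{"linear":[-0.3,-0.8,0],"roll":0},{"linear":[-0.3,-0.8,0],"roll":0},{"linear":[-0.3,-0.8,0],"roll":0},{"linear":[-0.3,-0.8,0],"roll":0},{"linear":[-0.3,-0.8,0],"roll":0},{"linear":[-0.3,-0.8,0],"roll":0},{"linear":[-0.3,-0.8,0],"roll":0},{"linear":[-0.3,-0.8,0],"roll":0},{"linear":[-0.3,-0.8,0],"roll":0}]'
```

```text
time_s: 10.72
position: [0.5638, -0.3906, 0.0387]
tool_rot: [[1.0, -0.0, -0.0], [-0.0, -1.0, 0.0], [-0.0, -0.0, -1.0]]
ft_force: [0.5, 0.3, 0.6]
grip_width: 0.0596
gripper_force: 0.0
time_s: 11.38
position: [0.565, -0.3916, 0.214]
tool_rot: [[1.0, -0.0, 0.008], [-0.0, -1.0, -0.008], [0.008, 0.008, -1.0]]
ft_force: [0.4, -0.5, 1.0]
grip_width: 0.0597
gripper_force: 0.0
time_s: 12.38
position: [0.4189, -0.0131, 0.207]
tool_rot: [[1.0, -0.001, 0.0], [-0.001, -1.0, 0.0], [0.0, -0.0, -1.0]]
ft_force: [0.3, 0.3, -0.1]
grip_width: 0.0597
gripper_force: 0.0
```

```bash
python3 -m jog '[{"linear":[-0.15,-0.6,0],"roll":0},{"linear":[0,-0.7,0],"roll":0},{"linear":[0,-0.7,0],"roll":0},{"linear":[0,-0.7,0],"roll":0},{"linear":[0,-0.5,0],"roll":0},{"linear":[0,-0.2,0],"roll":0},{"linear":[0,0,0],"roll":0},{"linear":[0,0,0],"roll":0},{"linear":[0,0,0],"roll":0}]'; python3 - <<'E'
from h import *
a=optics.get_image("top")[...,::-1];b=optics.get_image("scene")[...,::-1]
f=lambda i:cv2.resize(i,(400,400),interpolation=cv2.INTER_CUBIC)
cv2.imwrite("pics/p3.png",np.hstack([f(a[150:250,350:450]),f(b[100:300,240:440])]))
E
```

```text
time_s: 13.13
position: [0.4142, 0.1206, 0.2069]
tool_rot: [[1.0, -0.001, -0.0], [-0.001, -1.0, -0.0], [-0.0, 0.0, -1.0]]
ft_force: [-0.6, -0.1, -1.0]
grip_width: 0.0599
gripper_force: 0.0
```

View pics/p3.png

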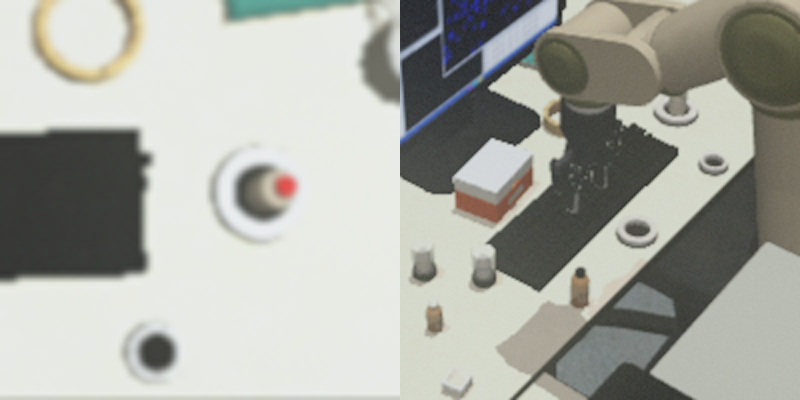

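The large bottle stands in the recess, with its red cap at about (421.5,196.3) in the top view and shifted by perspective as it should be. Next the medium bottle.

```bash
python3 -c "
from h import *
print(onz('top',(421.5,196.3),.098))"
python3 -m jog '[{"linear":[0,-0.16,0.6],"roll":0},{"linear":[0,0,0.6],"roll":0},{"linear":[0,0,0.6],"roll":0},{"linear":[0,0,0.6],"roll":0},{"linear":[0,0,0.6],"roll":0},{"linear":[0,0,0.5],"roll":0},{"linear":[0,0,0.5],"roll":0},{"linear":[0,0,0.4],"roll":0},{"linear":[0,0,0.26],"roll":0},{"linear":[0,0,0],"roll":0},{"linear":[0,0,0],"roll":0}]'
python3 -m jog '[{"linear":[0,0,0],"roll":0},{"linear":[0,0,0],"roll":0},{"linear":[0,0,0],"roll":0},{"linear":[0,0,0],"roll":0},{"linear":[0,0,0],"roll":0},{"linear":[0,0,0],"roll":0},{"linear":[0,0,0],"roll":0},{"linear":[0,0,0],"roll":0}]' -1 40
```

```text
[ 0.56168309 -0.39077086  0.098     ]
time_s: 14.15
position: [0.4142, 0.1273, 0.0205]
tool_rot: [[1.0, -0.001, -0.001], [-0.001, -1.0, -0.0], [-0.001, 0.0, -1.0]]
ft_force: [0.7, 0.4, 0.0]
grip_width: 0.0596
gripper_force: 0.0
time_s: 14.82
position: [0.4146, 0.1278, 0.0214]
tool_rot: [[1.0, -0.0, 0.002], [-0.0, -1.0, -0.0], [0.002, 0.0, -1.0]]
ft_force: [-0.8, 0.0, 5.4]
grip_width: 0.0276
gripper_force: 39.1
```

```bash
python3 -m jog '[{"linear":[0,0,-0.2],"roll":0},{"linear":[0,0,-0.4],"roll":0},{"linear":[0,0,-0.6],"roll":0},{"linear":[0,0,-0.6],"roll":0},{"linear":[0,0,-0.3],"roll":0},{"linear":[0,0,-0.1],"roll":0},{"linear":[0,0,0],"roll":0}]'
python3 -m jog '[{"linear":[0.05,0.25,0],"roll":0},{"linear":[0.1,0.6,0],"roll":0},{"linear":[0.1,0.7,0],"roll":0},{"linear":[0.1,0.7,0],"roll":0},{"linear":[0.08,0.7,0],"roll":0},{"linear":[0,0.7,0],"roll":0},{"linear":[0,0.6,0],"roll":0},{"linear":[0,0.3,0],"roll":0},{"linear":[0,0.1,0],"roll":0},{"linear":[0,0,0],"roll":0},{"linear":[0,0,0],"roll":0},{"linear":[0,0,0],"roll":0}]'
```

```text
time_s: 15.4
position: [0.4144, 0.1279, 0.1096]
tool_rot: [[1.0, -0.0, 0.003], [-0.0, -1.0, 0.0], [0.003, -0.0, -1.0]]
ft_force: [0.4, -0.0, 0.3]
grip_width: 0.028
gripper_force: 39.4
time_s: 16.4
position: [0.4309, -0.0574, 0.1082]
tool_rot: [[1.0, 0.0, -0.001], [0.0, -1.0, 0.0], [-0.001, -0.0, -1.0]]
ft_force: [-0.0, 0.3, -0.6]
grip_width: 0.0282
gripper_force: 39.5
```

```bash
python3 -m jog '[{"linear":[0.03,0.02,0.2],"roll":0},{"linear":[0,0,0.4],"roll":0},{"linear":[0,0,0.5],"roll":0},{"linear":[0,0,0.4],"roll":0},{"linear":[0,0,0.2],"roll":0},{"linear":[0,0,0.1],"roll":0},{"linear":[0,0,0.1],"roll":0},{"linear":[0,0,0.05],"roll":0},{"linear":[0,0,0],"roll":0},{"linear":[0,0,0],"roll":0}]'
```

```text
time_s: 17.23
position: [0.4327, -0.059, 0.0309]
tool_rot: [[1.0, -0.0, 0.001], [-0.0, -1.0, -0.0], [0.001, 0.0, -1.0]]
ft_force: [-0.8, -0.0, -0.4]
grip_width: 0.0278
gripper_force: 39.5
```

```bash
python3 -m jog '[{"linear":[0,0,0.04],"roll":0},{"linear":[0,0,0.04],"roll":0},{"linear":[0,0,0.03],"roll":0},{"linear":[0,0,0],"roll":0},{"linear":[0,0,0],"roll":0}]'
python3 -m jog '[{"linear":[0,0,0.03],"roll":0},{"linear":[0,0,0],"roll":0},{"linear":[0,0,0],"roll":0}]'
```

```text
time_s: 17.65
position: [0.4324, -0.0589, 0.0261]
tool_rot: [[1.0, -0.0, -0.0], [-0.0, -1.0, 0.0], [-0.0, -0.0, -1.0]]
ft_force: [-0.1, -0.1, 0.0]
grip_width: 0.0278
gripper_force: 39.5
time_s: 17.9
position: [0.4325, -0.059, 0.0254]
tool_rot: [[1.0, -0.0, 0.001], [-0.0, -1.0, -0.0], [0.001, 0.0, -1.0]]
ft_force: [-2.2, 0.8, 7.2]
grip_width: 0.0277
gripper_force: 40.2
```

Contact at 25.4 mm, as expected. I'll release, rise and go to the small bottle at (0.552, 0.302).

```bash
python3 -m jog '[{"linear":[0,0,0],"roll":0},{"linear":[0,0,0],"roll":0},{"linear":[0,0,0],"roll":0},{"linear":[0,0,0],"roll":0},{"linear":[0,0,0],"roll":0},{"linear":[0,0,0],"roll":0}]' 0.4
python3 -m jog '[{"linear":[0,0,-0.2],"roll":0},{"linear":[0,0,-0.4],"roll":0},{"linear":[0,0,-0.6],"roll":0},{"linear":[0,0,-0.8],"roll":0},{"linear":[0,0,-0.8],"roll":0},{"linear":[0,0,-0.8],"roll":0},{"linear":[0,0,-0.5],"roll":0},{"linear":[0,0,0],"roll":0}]'
python3 -m jog '[{"linear":[0.3,-0.6,0],"roll":0},{"linear":[0.3,-0.8,0],"roll":0},{"linear":[0.3,-0.8,0],"roll":0},{"linear":[0.3,-0.8,0],"roll":0},{"linear":[0.3,-0.8,0],"roll":0},{"linear":[0.3,-0.8,0],"roll":0},{"linear":[0.3,-0.8,0],"roll":0},{"linear":[0.3,-0.8,0],"roll":0},{"linear":[0.3,-0.8,0],"roll":0},{"linear":[0.3,-0.8,0],"roll":0},{"linear":[0,-0.5,0],"roll":0},{"linear":[0,0,0],"roll":0}]'
```

```text
time_s: 18.4
position: [0.4324, -0.0589, 0.0249]
tool_rot: [[1.0, -0.0, -0.0], [-0.0, -1.0, 0.0], [-0.0, -0.0, -1.0]]
ft_force: [0.2, -0.7, 0.1]
grip_width: 0.0597
gripper_force: 0.0
time_s: 19.07
position: [0.4338, -0.0594, 0.1934]
tool_rot: [[1.0, -0.0, 0.008], [-0.0, -1.0, -0.003], [0.008, 0.003, -1.0]]
ft_force: [1.1, -0.4, 0.1]
grip_width: 0.0597
gripper_force: 0.0
time_s: 20.07
position: [0.5519, 0.2764, 0.1878]
tool_rot: [[1.0, 0.003, -0.002], [0.003, -1.0, 0.001], [-0.002, -0.001, -1.0]]
ft_force: [-0.8, -0.3, 0.1]
grip_width: 0.0599
gripper_force: 0.0
```

```bash
python3 -m jog '[{"linear":[0,-0.3,0],"roll":0},{"linear":[0,-0.3,0],"roll":0},{"linear":[0,-0.04,0],"roll":0},{"linear":[0,0,0],"roll":0},{"linear":[0,0,0],"roll":0},{"linear":[0,0,0],"roll":0}]'; python3 - <<'E'
from h import *
a=optics.get_image("top")[...,::-1];b=optics.get_image("scene")[...,::-1]
f=lambda i:cv2.resize(i,(400,400),interpolation=cv2.INTER_CUBIC)
cv2.imwrite("pics/p4.png",np.hstack([f(a[160:260,250:350]),f(b[140:300,220:380])]))
E
```

```text
time_s: 20.57
position: [0.5526, 0.298, 0.1891]
tool_rot: [[1.0, -0.001, 0.0], [-0.001, -1.0, -0.0], [0.0, 0.0, -1.0]]
ft_force: [0.0, 0.3, 0.5]
grip_width: 0.0595
gripper_force: 0.0
```

View pics/p4.png

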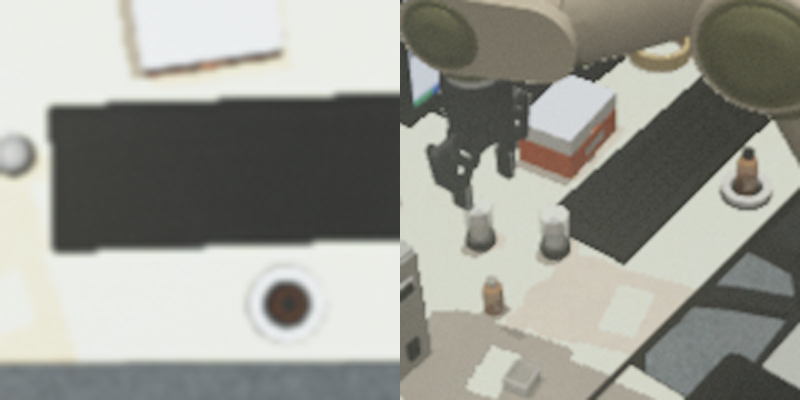

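The medium bottle is centred in its stand at about (321.5,235.5) in the top view, and there is room above the small one. Going down.

```bash
python3 -m jog '[{"linear":[0,-0.09,0.6],"roll":0},{"linear":[0,0,0.6],"roll":0},{"linear":[0,0,0.6],"roll":0},{"linear":[0,0,0.6],"roll":0},{"linear":[0,0,0.6],"roll":0},{"linear":[0,0,0.5],"roll":0},{"linear":[0,0,0.4],"roll":0},{"linear":[0,0,0.3],"roll":0},{"linear":[0,0,0.16],"roll":0},{"linear":[0,0,0],"roll":0},{"linear":[0,0,0],"roll":0}]'
python3 -m jog '[{"linear":[0,0,0],"roll":0},{"linear":[0,0,0],"roll":0},{"linear":[0,0,0],"roll":0},{"linear":[0,0,0],"roll":0},{"linear":[0,0,0],"roll":0},{"linear":[0,0,0],"roll":0},{"linear":[0,0,0],"roll":0},{"linear":[0,0,0],"roll":0},{"linear":[0,0,0],"roll":0}]' -1 40
```

```text
time_s: 21.58
position: [0.5529, 0.3022, 0.0151]
tool_rot: [[1.0, -0.001, 0.001], [-0.001, -1.0, 0.0], [0.001, -0.0, -1.0]]
ft_force: [0.9, -0.4, 0.2]
grip_width: 0.0595
gripper_force: 0.0
time_s: 22.33
position: [0.5529, 0.3024, 0.0155]
tool_rot: [[1.0, -0.0, 0.002], [-0.0, -1.0, 0.0], [0.002, -0.0, -1.0]]
ft_force: [-1.0, -0.0, 6.8]
grip_width: 0.0236
gripper_force: 39.3
```

```bash
python3 -m jog '[{"linear":[0,0,-0.2],"roll":0},{"linear":[0,0,-0.4],"roll":0},{"linear":[0,0,-0.6],"roll":0},{"linear":[0,0,-0.7],"roll":0},{"linear":[0,0,-0.7],"roll":0},{"linear":[0,0,-0.7],"roll":0},{"linear":[0,0,-0.5],"roll":0},{"linear":[0,0,-0.2],"roll":0},{"linear":[0,0,0],"roll":0}]'
python3 -m jog '[{"linear":[-0.1,0.2,0],"roll":0},{"linear":[-0.15,0.4,0],"roll":0},{"linear":[-0.15,0.6,0],"roll":0},{"linear":[-0.15,0.7,0],"roll":0},{"linear":[-0.15,0.7,0],"roll":0},{"linear":[-0.15,0.7,0],"roll":0},{"linear":[-0.15,0.7,0],"roll":0},{"linear":[-0.15,0.7,0],"roll":0},{"linear":[-0.15,0.7,0],"roll":0},{"linear":[-0.15,0.7,0],"roll":0},{"linear":[-0.15,0.7,0],"roll":0},{"linear":[-0.15,0.7,0],"roll":0}]'
python3 -m jog '[{"linear":[-0.15,0.7,0],"roll":0},{"linear":[-0.15,0.7,0],"roll":0},{"linear":[-0.15,0.7,0],"roll":0},{"linear":[-0.15,0.7,0],"roll":0},{"linear":[-0.15,0.7,0],"roll":0},{"linear":[-0.15,0.7,0],"roll":0},{"linear":[-0.15,0.6,0],"roll":0},{"linear":[-0.15,0.6,0],"roll":0},{"linear":[-0.1,0.5,0],"roll":0},{"linear":[0,0.3,0],"roll":0},{"linear":[0,0,0],"roll":0},{"linear":[0,0,0],"roll":0}]'
```

```text
time_s: 23.08
position: [0.553, 0.3024, 0.1766]
tool_rot: [[1.0, -0.0, 0.004], [-0.0, -1.0, 0.001], [0.004, -0.001, -1.0]]
ft_force: [0.2, 0.1, -0.8]
grip_width: 0.0235
gripper_force: 39.2
time_s: 24.08
position: [0.4806, 0.001, 0.1728]
tool_rot: [[1.0, -0.001, -0.004], [-0.001, -1.0, 0.001], [-0.004, -0.001, -1.0]]
ft_force: [1.4, -0.7, 0.1]
grip_width: 0.0238
gripper_force: 39.2
time_s: 25.08
position: [0.4299, -0.2452, 0.1736]
tool_rot: [[1.0, -0.001, -0.001], [-0.001, -1.0, 0.002], [-0.001, -0.002, -1.0]]
ft_force: [-0.2, 0.0, -0.4]
grip_width: 0.0237
gripper_force: 39.2
```

```bash
python3 -m jog '[{"linear":[-0.1,0.3,0],"roll":0},{"linear":[-0.05,0.5,0],"roll":0},{"linear":[0,0.3,0],"roll":0},{"linear":[0,0.12,0],"roll":0},{"linear":[0,0,0],"roll":0},{"linear":[0,0,0],"roll":0},{"linear":[0,0,0],"roll":0}]'
```

```text
time_s: 25.67
position: [0.4243, -0.2938, 0.1745]
tool_rot: [[1.0, 0.0, -0.0], [0.0, -1.0, 0.0], [-0.0, -0.0, -1.0]]
ft_force: [0.4, -0.1, -0.9]
grip_width: 0.0235
gripper_force: 39.3
```

```bash
python3 -m jog '[{"linear":[0,0,0.3],"roll":0},{"linear":[0,0,0.5],"roll":0},{"linear":[0,0,0.6],"roll":0},{"linear":[0,0,0.6],"roll":0},{"linear":[0,0,0.5],"roll":0},{"linear":[0,0,0.4],"roll":0},{"linear":[0,0,0.3],"roll":0},{"linear":[0,0,0.2],"roll":0},{"linear":[0,0,0.1],"roll":0},{"linear":[0,0,0],"roll":0},{"linear":[0,0,0],"roll":0},{"linear":[0,0,0],"roll":0}]'
python3 -m jog '[{"linear":[0,0,0.04],"roll":0},{"linear":[0,0,0.06],"roll":0},{"linear":[0,0,0.06],"roll":0},{"linear":[0,0,0.04],"roll":0},{"linear":[0,0,0],"roll":0},{"linear":[0,0,0],"roll":0}]'
```

```text
time_s: 26.67
position: [0.4246, -0.2947, 0.0353]
tool_rot: [[1.0, -0.0, 0.001], [-0.0, -1.0, -0.001], [0.001, 0.001, -1.0]]
ft_force: [0.1, 1.3, -0.1]
grip_width: 0.0234
gripper_force: 39.3
time_s: 27.17
position: [0.4242, -0.2945, 0.0264]
tool_rot: [[1.0, -0.0, -0.0], [-0.0, -1.0, 0.0], [-0.0, -0.0, -1.0]]
ft_force: [-0.6, -0.1, -0.5]
grip_width: 0.0239
gripper_force: 39.3
```

Bottle underside is at about 11 mm, below the rim, with no contact. Continuing down.

```bash
python3 -m jog '[{"linear":[0,0,0.04],"roll":0},{"linear":[0,0,0.04],"roll":0},{"linear":[0,0,0.04],"roll":0},{"linear":[0,0,0.03],"roll":0},{"linear":[0,0,0],"roll":0},{"linear":[0,0,0],"roll":0}]'
python3 -m jog '[{"linear":[0,0,0.03],"roll":0},{"linear":[0,0,0],"roll":0},{"linear":[0,0,0],"roll":0}]'
```

```text
time_s: 27.67
position: [0.4243, -0.2945, 0.0204]
tool_rot: [[1.0, -0.0, -0.0], [-0.0, -1.0, 0.0], [-0.0, -0.0, -1.0]]
ft_force: [0.1, 0.7, -0.1]
grip_width: 0.0239
gripper_force: 39.3
time_s: 27.92
position: [0.4244, -0.2946, 0.0195]
tool_rot: [[1.0, -0.0, 0.0], [-0.0, -1.0, -0.0], [0.0, 0.0, -1.0]]
ft_force: [-1.5, -0.6, 2.5]
grip_width: 0.024
gripper_force: 39.5
```

Touching the floor at 19.5 mm, as expected. I'll release, retreat and check.

```bash
python3 -m jog '[{"linear":[0,0,0],"roll":0},{"linear":[0,0,0],"roll":0},{"linear":[0,0,0],"roll":0},{"linear":[0,0,0],"roll":0},{"linear":[0,0,0],"roll":0},{"linear":[0,0,0],"roll":0}]' 0.4
python3 -m jog '[{"linear":[0,0,-0.2],"roll":0},{"linear":[0,0,-0.4],"roll":0},{"linear":[0,0,-0.6],"roll":0},{"linear":[0,0,-0.8],"roll":0},{"linear":[0,0,-0.8],"roll":0},{"linear":[0,0,-0.8],"roll":0},{"linear":[0,0,-0.8],"roll":0},{"linear":[0,0,-0.5],"roll":0},{"linear":[0,0,0],"roll":0}]'
python3 -m jog '[{"linear":[0,-0.6,0],"roll":0},{"linear":[0,-0.8,0],"roll":0},{"linear":[0,-0.8,0],"roll":0},{"linear":[0,-0.8,0],"roll":0},{"linear":[0,-0.8,0],"roll":0},{"linear":[0,-0.8,0],"roll":0},{"linear":[0,-0.8,0],"roll":0},{"linear":[0,-0.8,0],"roll":0},{"linear":[0,-0.6,0],"roll":0},{"linear":[0,-0.2,0],"roll":0},{"linear":[0,0,0],"roll":0},{"linear":[0,0,0],"roll":0}]'
python3 - <<'E'
from h import *
a=optics.get_image("top")[...,::-1];b=optics.get_image("scene")[...,::-1]
cv2.imwrite("pics/p5.png",np.hstack([cv2.resize(a[150:260,185:435],(440*250//275,176)),]))
f=lambda i,w,h:cv2.resize(i,(w,h),interpolation=cv2.INTER_CUBIC)
c=np.zeros((600,800,3),np.uint8);c[:300,:800]=f(a[155:255,175:442],800,300);c[300:]=f(b[130:300,210:437],800,300)[:300]
cv2.imwrite("pics/p5.png",c)
E
```

```text
time_s: 28.42
position: [0.4243, -0.2945, 0.0193]
tool_rot: [[1.0, -0.0, -0.0], [-0.0, -1.0, 0.0], [-0.0, -0.0, -1.0]]
ft_force: [0.1, -0.5, 0.1]
grip_width: 0.0595
gripper_force: 0.0
time_s: 29.17
position: [0.4253, -0.2955, 0.2204]
tool_rot: [[1.0, -0.0, 0.006], [-0.0, -1.0, -0.007], [0.006, 0.007, -1.0]]
ft_force: [0.9, -0.1, -0.0]
grip_width: 0.06
gripper_force: 0.0
time_s: 30.17
position: [0.4244, -0.0149, 0.2152]
tool_rot: [[1.0, 0.0, -0.0], [0.0, -1.0, -0.0], [-0.0, 0.0, -1.0]]
ft_force: [-0.3, -0.1, 0.7]
grip_width: 0.0597
gripper_force: 0.0
```

View pics/p5.png

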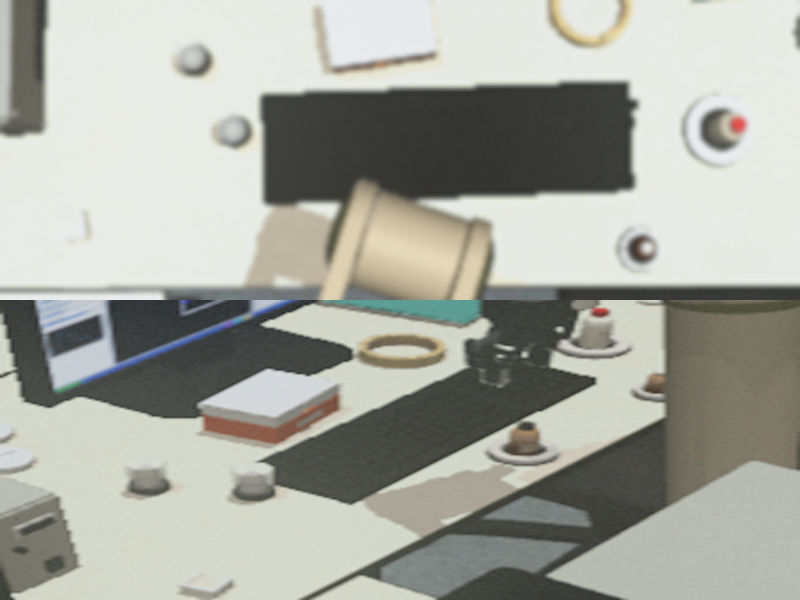

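All three bottles stand upright in their own stands: in the crop, large at (725,128), small at (640,248) and medium at (523,440). The canisters and the box haven't moved, and the gripper is clear of everything.

```bash
python3 -c "
from rig import env
print(env.close_job())"
```

```text
the job is handed in; nothing more can be done
None
```

All three bottles are upright and released in their matching stands, the canisters and box weren't touched, and the job was handed in at about 30 s; no verdict came back.

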